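# Clamp the die ring with the wing nut

## Task

Clamp the smaller of the two die rings in the fixture: lay it flat in the nest between the four low lugs, swing the clamp strap over it as far as it goes, then turn the wing nut clockwise until it is fully tight and turns no further. The upright plate beside the nut leaves only part of the circle free, so turn the nut in short arcs, taking hold again as needed, and do not bump the plate; leave the larger ring, the spanner and the tape roll where they are.

Things in the scene. Friction and masses are not known exactly. Their poses are not given: they have to be found in the camera images.
- ring_small: the small die ring, loose: dark grey flat ring, outside diameter 60 mm, 16 mm high, 0.2 to 0.42 kg. Origin: centre of its underside, z up. It starts flat on the bench.
- ring_large: the large die ring, loose, to be left alone: lighter grey, outside diameter 68 mm, 22 mm high. Origin: centre of its underside.
- spanner: small open-ended spanner lying loose on the bench, 151 x 30 x 7 mm, to be left alone.
- tape: roll of yellow tape lying loose on the bench, diameter 62 mm, 16 mm high, to be left alone.
- fixture: the fixture, fixed to the bench at a changing place and yaw: dark steel base plate 120 (x) x 200 (y) x 12 mm. Origin: centre of its underside; x points away from the robot, y to the left (at yaw 0). In its frame the nest is at (0, 45), the clamp stud at (0, -45) mm. A stop pin (diameter 8 mm, top 52 mm over the bench) stands at (15.5, -5) mm.
- nest (a point): centre of the ring's nest, on the top face of the base plate (12 mm over the bench); same axes as the fixture. Four lugs, 5 mm high, stand round it at 45, 135, 225 and 315 degrees, their inner faces 33 mm from the centre (3 mm play round the ring); between the lugs, along x and y, the ring's sides are free.
- stud (a point): axis of the clamp stud at the top face of the base plate, 90 mm from the nest; strap and wing nut turn about the vertical through this point. Same axes as the fixture.
- side_plate: upright grey plate fixed to the base plate on the +x side of the nut, not to be bumped: 8 mm thick (x), 70 mm wide (y), top 110 mm over the bench. Origin: middle of its foot; its face towards the nut is 42 mm from the stud axis. Two gussets stand on its far side.
- strap_swing (a joint): angle of the clamp strap about the stud, rad: 0 parked (toe towards the robot), 1.4 home against its stop, when the strap lies along the fixture's +y over the nest. It grows clockwise seen from above. Stiff (0.25 N m) and stays where it is left.
- strap: the clamp strap. The strap is a steel bar 22 mm wide and 12 mm thick, with a rounded toe 110 mm from the stud; while the nut is loose its underside is 43 mm and its top 55 mm over the bench. A spring-loaded rubber pad of 18 mm diameter hangs under it 72 mm from the stud and clears a seated ring by 3 to 4 mm while the nut is loose. Origin: on the stud axis at its underside; x points to the toe.
- strap_grip (a point): point in the middle of the strap (half its thickness), 85 mm from the stud axis, where it can be pinched across its 22 mm width or pushed; x points along the strap to the toe, z up.
- nut_body (a joint): turn of the wing nut relative to the strap, rad: starts at 0 to 0.5 (loose), grows clockwise seen from above, 3.6 is fully tight (hard stop). It stays where it is left (friction 0.04 N m) and moves down 1.6 mm with the strap for each radian; the pad meets the ring at about 2.4 and its spring then presses on it with up to 6 N.
- nut_top (a point): centre of the wing nut at the height of the wings' top edges (85 mm over the bench with the nut loose). The nut has two flat upright wings, opposite each other, each 8 mm thick, reaching from 8 to 27 mm from the axis; their upper 20 mm can be pinched. x points along wing a, z up. Hub of 22 mm diameter, its top 14 mm below this point; the stud's end lies lower than the wings' top edges.
- wing_a (a point): middle of the top edge of one wing, 18 mm from the axis.
- wing_b (a point): middle of the top edge of the other wing, 18 mm from the axis.
- pad: the rubber pad under the strap: diameter 18 mm. Origin: centre of its underside.
Things that resemble listed ones, but are neither listed nor needed, are in the scene too. What is shaped like the ring_small but purple or red is not meant.

How it is judged:
By the outcome, as a careful person would: the job done as asked, in the order asked, and still so for the second after the job is handed in, with the robot touching nothing.
It also fails if it takes over 72 s, if anything falls off the work surface, if the arm or the gripper's body presses on something with over 40 N, if the wrist force passes 120 N, or if a joint passes its speed limit or range.

## Robot

A 6-joint arm with a two-finger parallel gripper is mounted at the origin on a cart in front of the work surface, level with it; the furniture and walls round the work are solid. World frame = base frame: x ahead of the robot, y to its left, z up, the work surface at z = 0. Lengths are in m, angles in degrees, forces in N, time in s.
With the tool pointing down it reaches from about 0.2 to 0.875 m from the base axis. Payload 3.4 kg.
Tool frame: the origin (TCP) lies at the very end of the fingers, on their centre line; the grasp point (between the pads) lies 19 mm behind it; z points along the fingers, y is the line along which they close (so a half turn about z gives the same grasp; the last joint's range is limited). The gripper opens to 94 mm and grips with 3 to 60 N. Pads are 16 mm wide; open, the fingers measure 119 mm over their backs; the gripper's body (75 mm by 177 mm) begins 78 mm behind the grasp point.
Start: joints at [60.103, 15.808, 86.224, -0, 77.962, -6.933], TCP at [0.224, 0.529, 0.205] pointing down, gripper open.
Joint ranges: [-165.64, 165.64], [-43.16, 119.46], [12.63, 154.43], [-67.54, 247.53], [6.08, 155.33], [-154.97, 154.97]. Speed limits (degrees/s): [147.25, 147.25, 180, 180, 180, 180].

## Interface

Orientations are given as a 3x3 rotation matrix whose columns are the frame's x, y, z axes.
In Python, from station import env, capture gives the robot as it stands.
- The arm moves only by the tool send_rows, never from a script. Its argument "deltas" is a list of rows, each a list of 7 numbers: the closure, from 0 (fully open) to 1 (shut), then the shift along the tool's x, y, z in m, then the turn, a rotation vector about the tool's x, y, z in rad. In form: [[gripper, dx, dy, dz, wx, wy, wz], ...]. A call has exactly 10 rows; each row shifts and turns the commanded pose from where the row before left it, along the tool's axes as they then stand; what a row does not reach is not made up. A row lasts 1/10 s, in which the tool goes at most 50 mm and 8.59 degrees, less where a joint would pass 70% of its speed; a pose out of reach is approached as far as the arm can. A call is refused whole if a number of a shift passes 0.05 or a number of a turn 0.15, either way. A call with a gripper value outside its range is refused whole. The fingers move at their own pace and stop on an object; "grip_force" is the grip in N (left out, the last holds). Time passes only in rows, so rows that do not move let the fingers close, or fill a call up. It gives the time, the measured TCP pose, the force, the opening and the grip force at its end, in the units of the state.
- env.read_state(): the state, without advancing time (a new reading comes with each control period).
- capture(name): name is "side" or "top"; returns a dict with "image" (400x640x3 uint8, blue, green, red), "range_z" (400x640 float32, m along the optical axis (not along the pixel's ray), 0 where there is no reading), "intrinsics" (3x3 intrinsics, pixels), "R" (3x3) and "t" (3): a world point X has camera coordinates R X + t. Camera axes: x right, y down, z forward; pixel columns grow to the right and rows downward; lengths in m; the calibration is good to about 2 mm. A picture is of the moment at which its call begins.
- env.close_job(): hands the job in; it is judged then, once.
The state is a dict: "time": time; "joint_positions": joint angles; "joint_vel": joint speeds; "joint_efforts": joint torques, N m; "ee_pos": TCP position; "ee_rot": TCP orientation; "force": force on the tool from outside, world axes, zero at the start; "torque": the same for the moment, N m; "gripper_width": finger opening in m; "grip_force": force on a finger pad.
Only numpy, scipy, OpenCV 4.12 (cv2) and the standard library are available. Lean on these libraries where they do the work, as an engineer would, in place of code of your own. Each camera call takes 0.05 s, during which the arm holds its last target. There are 200 camera calls.

## Working session

There is one attempt and no reset: what is moved stays moved. The work goes in short steps, Python scripts to look and compute and a tool call to move; the robot and the scene stay as the last step left them, time stands still between calls to the robot, and variables do not carry over. Pictures are saved under pics/ and viewed, at most 10 in all, crops included, and the job is handed in when it is done.

Besides the shell and the picture viewer there is one more tool, called as name(argument=value, ...) on one line, values as JSON. send_rows: Moves the arm, as the interface text tells. Its arguments: {"type":"object","properties":{"deltas":{"type":"array"},"grip_force":{"type":"number"}},"required":["deltas"]}

```bash
ls; mkdir -p pics
python3 - <<'E'
from station import env,capture
import cv2,numpy as np
s=env.read_state();print(s['time'],s['ee_pos'],np.round(s['ee_rot'],3).tolist(),s['gripper_width'])
for n in('top','side'):
    c=capture(n);cv2.imwrite(f'pics/{n}0.png',c['image']);np.savez(f'{n}0.npz',**c)
    print(n,c['intrinsics'].tolist(),(-c['R'].T@c['t']).tolist())
E
```

```text
pics
0.0 [0.2240758  0.52891781 0.204645  ] [[-0.921, 0.39, -0.001], [0.39, 0.921, -0.002], [0.0, -0.002, -1.0]] 0.09415779006746304
top [[381.88231456111396, 0.0, 314.690916474699], [0.0, 381.88231456111396, 193.89793326071546], [0.0, 0.0, 1.0]] [0.4395213838606644, -0.302645899393849, 0.9305550469821855]
side [[421.13471951150996, 0.0, 319.0928965960033], [0.0, 421.13471951150996, 200.44216147340026], [0.0, 0.0, 1.0]] [0.46838825100654063, 0.4669861813982765, 0.689572776237643]
```

View pics/top0.png

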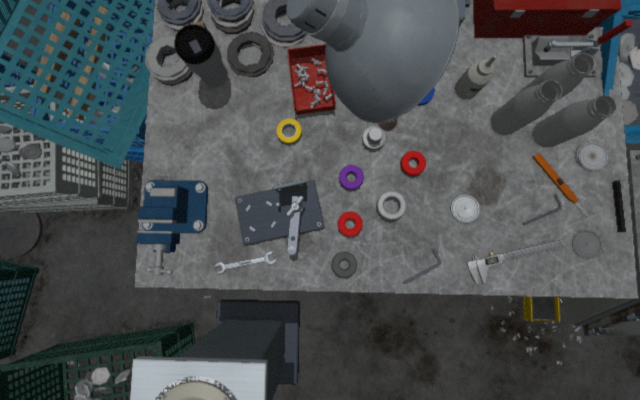

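View pics/side0.png

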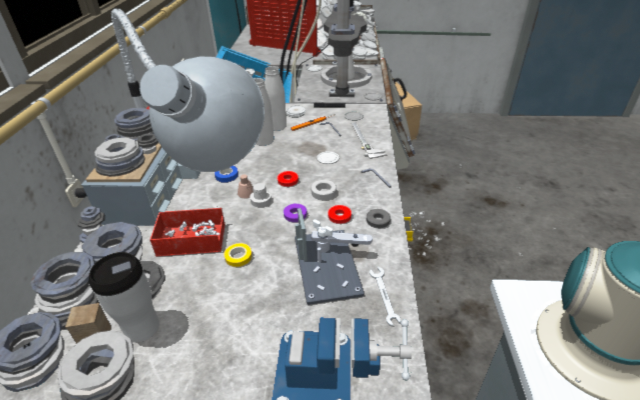

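The top view shows the dark grey ring at (344,264), the lighter ring at (391,206), and purple and red rings at (351,177), (350,223) and (413,163). The fixture is at (280,212) with the side plate at (292,195). The dark grey ring should be ring_small, since it is the only dark grey one of that size. I'll confirm that with a crop and measurements.

```bash
cat > h.py <<'E'
import numpy as np,cv2
def cloud(c):
    z=c['range_z'];K=c['intrinsics'];v,u=np.mgrid[:400,:640]
    p=np.stack([(u-K[0,2])/K[0,0]*z,(v-K[1,2])/K[1,1]*z,z],-1)
    w=(p-c['t'])@c['R'];w[z==0]=np.nan;return w
def proj(c,X):
    p=np.atleast_2d(X)@c['R'].T+c['t'];q=p@c['intrinsics'].T;return q[:,:2]/q[:,2:]
def onplane(c,uv,h):
    uv=np.atleast_2d(uv);d=np.c_[uv,np.ones(len(uv))]@np.linalg.inv(c['intrinsics']).T@c['R'];o=-c['R'].T@c['t']
    return o+d*((h-o[2])/d[:,2])[:,None]
E
python3 - <<'E'
from h import *
t=dict(np.load('top0.npz'))
w=cloud(t);np.set_printoptions(precision=4,suppress=True)
im=t['image']
def circ(u0,v0,r,zlo,zhi):
    s=np.zeros((400,640),bool);s[v0-r:v0+r,u0-r:u0+r]=1
    m=s&(w[...,2]>zlo)&(w[...,2]<zhi);p=w[m];c,rr=cv2.minEnclosingCircle(p[:,:2].astype(np.float32))
    print((u0,v0),'c',c,'R',rr,'z',np.median(p[:,2]),'n',m.sum(),'bgr',im[m].mean(0))
circ(344,264,18,.008,.03);circ(391,206,20,.01,.04)
# fixture plate
s=np.zeros((400,640),bool);s[170:255,225:335]=1
m=s&(w[...,2]>.008)&(w[...,2]<.0155)
r=cv2.minAreaRect(w[m][:,:2].astype(np.float32));print('plate',r,m.sum())
m2=s&(w[...,2]>.1);print('sideplate',w[m2].mean(0),m2.sum(),cv2.minAreaRect(w[m2][:,:2].astype(np.float32)))
m3=s&(w[...,2]>.045)&(w[...,2]<.06);print('strap',cv2.minAreaRect(w[m3][:,:2].astype(np.float32)))
m4=s&(w[...,2]>.075)&(w[...,2]<.092);print('nut',w[m4].mean(0),m4.sum(),cv2.minAreaRect(w[m4][:,:2].astype(np.float32)))
c=im[165:285,225:415];cv2.imwrite('pics/c1.png',cv2.resize(c,None,fx=4,fy=4,interpolation=cv2.INTER_CUBIC))
E
```

```text
(344, 264) c (0.38325369358062744, -0.3397238850593567) R 0.030127404257655144 z 0.01572007221015289 n 436 bgr [72.8234 72.9266 72.0665]
(391, 206) c (0.5251424908638, -0.4502529203891754) R 0.034338388592004776 z 0.02152155359301465 n 446 bgr [135.5135 134.6726 132.9327]
plate ((0.504055380821228, -0.18112985789775848), (0.11993478238582611, 0.19963666796684265), 12.944670677185059) 3228
sideplate [ 0.5585 -0.215   0.1087] 134 ((0.5587612390518188, -0.2148503214120865), (0.00893652718514204, 0.06791862845420837), 12.092988014221191)
strap ((0.48910853266716003, -0.2067832350730896), (0.06325459480285645, 0.16374538838863373), 82.51371002197266)
nut [ 0.5283 -0.2227  0.0828] 87 ((0.5291675925254822, -0.2248995006084442), (0.06185697391629219, 0.06840645521879196), 18.020132064819336)
```

View pics/c1.png

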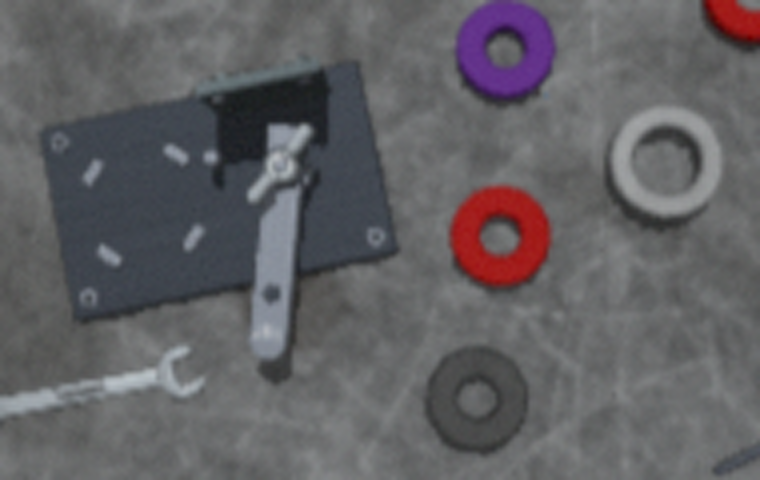

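The crop confirms it: dark grey ring at top px (344,264), R = 30.1 mm, height 15.7 mm, which fits ring_small. The lighter ring, R = 34.3 mm and height 21.5 mm, is ring_large. The fixture yaw is about +12.9° and the strap is parked. Next I'll measure the nut angle, the strap angle and any obstacles.

Run:
```python
from h import *
np.set_printoptions(precision=4,suppress=True)
t=dict(np.load('top0.npz'));s=dict(np.load('side0.npz'));w=cloud(t)
a=np.radians(12.9);R=np.array([[np.cos(a),-np.sin(a)],[np.sin(a),np.cos(a)]]);C=np.array([.504,-.181])
print('stud',C+R@[0,-.045],'nest',C+R@[0,.045],'plate exp',C+R@[.046,-.045])
f=lambda x,y:(225+x/4,165+y/4)
P=onplane(t,[f(305,132),f(253,197),f(280,163)],.083);print('wing ends',P, np.degrees(np.arctan2(*(P[0]-P[1])[1::-1])))
P=onplane(t,[f(267,360)],.055);print('toe',P)
for n,c in(('top',t),('side',s)):
    w=cloud(c);W=w.reshape(-1,3);W=W[~np.isnan(W[:,0])]
    m=(W[:,0]>.2)&(W[:,0]<.62)&(W[:,1]>-.45)&(W[:,1]<.5)&(W[:,2]>.06)
    q=W[m];
    for y in np.arange(-.45,.5,.1):
        k=q[(q[:,1]>=y)&(q[:,1]<y+.1)]
        if len(k):print(n,'y%.2f'%y,'x',k[:,0].min(),k[:,0].max(),'zmax',k[:,2].max(),len(k))
    m=(W[:,2]>.25)&(W[:,0]>.2)&(W[:,0]<1)&(abs(W[:,1])<.6);q=W[m]
    if len(q):print('high',q.min(0),q.max(0))
# nut wings from tops
w=cloud(t);S=C+R@[0,-.045]
m=(w[...,2]>.079)&(w[...,2]<.09)&(np.hypot(w[...,0]-S[0],w[...,1]-S[1])<.032);p=w[m];print(len(p),p.mean(0))
d=p[:,:2]-p[:,:2].mean(0);e,v=np.linalg.eigh(d.T@d);print(np.degrees(np.arctan2(v[1,1],v[0,1])),(d@v[:,1]).min(),(d@v[:,1]).max())
```

```text
stud [ 0.514  -0.2249] nest [ 0.494  -0.1371] plate exp [ 0.5589 -0.2146]
wing ends [[ 0.5305 -0.2403  0.083 ]
 [ 0.4937 -0.2121  0.083 ]
 [ 0.5129 -0.2267  0.083 ]] -37.45066576001429
toe [[ 0.403  -0.2195  0.055 ]]
top y-0.25 x 0.4390282454968219 0.5757143358845246 zmax 0.11357784961635345 355
top y-0.05 x 0.3597640302504574 0.5578929718714272 zmax 0.11679682654053411 515
top y0.05 x 0.35683760993025093 0.5578787367726674 zmax 0.1170543116639025 1752
high [ 0.6546 -0.5071  0.2501] [ 0.8306 -0.229   0.4113]
side y-0.25 x 0.44049578506453846 0.5765083120528542 zmax 0.11206045529430611 418
side y-0.05 x 0.35974122499626005 0.5568331701772449 zmax 0.11519698691938524 381
side y0.05 x 0.35649630387201536 0.5573371739915033 zmax 0.1153611002181066 3954
high [ 0.655  -0.5106  0.25  ] [ 0.9942 -0.2286  0.4648]
55 [ 0.514  -0.225   0.0831]
142.7182636373544 -0.025498514222067534 0.025682418892923862
```

send_rows(deltas=[[0.18,-0.0243,-0.0369,0,0,0,0],[0.18,-0.0243,-0.0369,0,0,0,0],[0.18,-0.0243,-0.0369,0,0,0,0],[0.18,-0.0243,-0.0369,0,0,0,0],[0.18,-0.0243,-0.0369,0,0,0,0],[0.18,-0.0243,-0.0369,0,0,0,0],[0.18,-0.0243,-0.0369,0,0,0,0],[0.18,-0.0243,-0.0369,0,0,0,0],[0.18,-0.0243,-0.0369,0,0,0,0],[0.18,-0.0243,-0.0369,0,0,0,0]], grip_force=30)

```text
time: 1.1
ee_pos: [0.3037, 0.0933, 0.2054]
ee_rot: [[-0.921, 0.389, 0.001], [0.389, 0.921, 0.0], [-0.0, 0.0, -1.0]]
force: [0.8, -0.3, 1.0]
gripper_width: 0.077
grip_force: 0.0
```

send_rows(deltas=[[0.18,-0.0243,-0.0369,0,0,0,0],[0.18,-0.0243,-0.0369,0,0,0,0],[0.18,-0.0243,-0.0369,0,0,0,0],[0.18,-0.0243,-0.0369,0,0,0,0],[0.18,-0.0243,-0.0369,0,0,0,0],[0.18,-0.0243,-0.0369,0,0,0,0],[0.18,-0.0243,-0.0369,0,0,0,0],[0.18,-0.0243,-0.0369,0,0,0,0],[0.18,-0.0243,-0.0369,0,0,0,0],[0.18,-0.0243,-0.0369,0,0,0,0]])

```text
time: 2.1
ee_pos: [0.3837, -0.3414, 0.205]
ee_rot: [[-0.92, 0.391, -0.0], [0.391, 0.92, 0.001], [0.001, 0.001, -1.0]]
force: [0.2, 1.0, 0.4]
gripper_width: 0.0772
grip_force: 0.0
```

send_rows(deltas=[[0.18,0,0,0,0,0,0.105],[0.18,0,0,0,0,0,0.105],[0.18,0,0,0,0,0,0.105],[0.18,0,0,0,0,0,0.105],[0.18,0,0,0,0,0,0.105],[0.18,0,0,0,0,0,0.105],[0.18,0,0,0,0,0,0.105],[0.18,0,0,0,0,0,0.105],[0.18,0,0,0,0,0,0.105],[0.18,0,0,0,0,0,0]])

```text
time: 3.1
ee_pos: [0.3837, -0.3394, 0.2051]
ee_rot: [[-0.223, 0.975, -0.001], [0.975, 0.223, 0.001], [0.001, -0.0, -1.0]]
force: [0.8, 0.1, 0.6]
gripper_width: 0.0769
grip_force: 0.0
```

send_rows(deltas=[[0.18,0,0,0.02,0,0,0],[0.18,0,0,0.02,0,0,0],[0.18,0,0,0.02,0,0,0],[0.18,0,0,0.02,0,0,0],[0.18,0,0,0.02,0,0,0],[0.18,0,0,0.02,0,0,0],[0.18,0,0,0.02,0,0,0],[0.18,0,0,0.02,0,0,0],[0.18,0,0,0.02,0,0,0],[0.18,0,0,0.01,0,0,0]])

```text
time: 4.1
ee_pos: [0.3831, -0.3387, 0.0138]
ee_rot: [[-0.225, 0.974, -0.002], [0.974, 0.225, 0.002], [0.003, -0.001, -1.0]]
force: [-0.1, 0.2, -0.1]
gripper_width: 0.0768
grip_force: 0.0
```

send_rows(deltas=[[0.18,0,0,0.006,0,0,0],[0.18,0,0,0.006,0,0,0],[0.3,0,0,0,0,0,0],[0.4,0,0,0,0,0,0],[0.5,0,0,0,0,0,0],[0.5,0,0,0,0,0,0],[0.5,0,0,0,0,0,0],[0.5,0,0,0,0,0,0],[0.5,0,0,0,0,0,0],[0.5,0,0,0,0,0,0]])

```text
time: 5.1
ee_pos: [0.384, -0.34, 0.0039]
ee_rot: [[-0.223, 0.975, 0.0], [0.975, 0.223, -0.001], [-0.001, 0.0, -1.0]]
force: [-1.4, 0.3, 6.3]
gripper_width: 0.0592
grip_force: 30.0
```

send_rows(deltas=[[0.5,0,0,-0.003,0,0,0],[0.5,0,0,-0.01,0,0,0],[0.5,0,0,-0.015,0,0,0],[0.5,0,0,-0.02,0,0,0],[0.5,0,0,-0.02,0,0,0],[0.5,0,0,-0.02,0,0,0],[0.5,0,0,-0.02,0,0,0],[0.5,0,0,-0.02,0,0,0],[0.5,0,0,-0.01,0,0,0],[0.5,0,0,0,0,0,0]])

```text
time: 6.1
ee_pos: [0.3846, -0.3402, 0.1427]
ee_rot: [[-0.223, 0.975, 0.002], [0.975, 0.223, -0.002], [-0.002, 0.002, -1.0]]
force: [-0.4, -0.4, -4.5]
gripper_width: 0.0588
grip_force: 30.0
```

send_rows(deltas=[[0.5,0.01,0.009,0,0,0,0],[0.5,0.02,0.0175,0,0,0,0],[0.5,0.02,0.0175,0,0,0,0],[0.5,0.02,0.0175,0,0,0,0],[0.5,0.02,0.0175,0,0,0,0],[0.5,0.02,0.0175,0,0,0,0],[0.5,0.02,0.0175,0,0,0,0],[0.5,0.02,0.0175,0,0,0,0],[0.5,0.0234,0.0195,0,0,0,0],[0.5,0,0,0,0,0,0]])

```text
time: 7.1
ee_pos: [0.4927, -0.1325, 0.14]
ee_rot: [[-0.226, 0.974, -0.002], [0.974, 0.226, 0.004], [0.004, -0.001, -1.0]]
force: [0.7, -0.6, -2.7]
gripper_width: 0.0593
grip_force: 30.0
```

send_rows(deltas=[[0.5,0,0,0.01,0,0,0],[0.5,0,0,0.015,0,0,0],[0.5,0,0,0.02,0,0,0],[0.5,0,0,0.02,0,0,0],[0.5,0,0,0.02,0,0,0],[0.5,0,0,0.015,0,0,0],[0.5,0,0,0,0,0,0],[0.5,0,0,0,0,0,0],[0.5,0,0,0,0,0,0],[0.5,0,0,0,0,0,0]])

```text
time: 8.1
ee_pos: [0.493, -0.1373, 0.0422]
ee_rot: [[-0.223, 0.975, 0.002], [0.975, 0.223, -0.001], [-0.001, 0.001, -1.0]]
force: [0.0, -1.1, -3.2]
gripper_width: 0.059
grip_force: 30.0
```

Run:
```python
from station import env,capture
import numpy as np,cv2
p=[];
for i in range(3):
    c=capture('side');s=env.read_state();p.append(s['ee_pos'])
print(np.mean(p,0),s['ee_rot'].round(3).tolist() if hasattr(s['ee_rot'],'round') else s['ee_rot'],s['force'])
cv2.imwrite('pics/s1.png',cv2.resize(c['image'][200:320,250:410],None,fx=4,fy=4,interpolation=cv2.INTER_CUBIC))
```

```text
[ 0.49288051 -0.13718532  0.04215279] [[-0.223, 0.975, 0.001], [0.975, 0.223, -0.0], [-0.001, 0.001, -1.0]] [-0.83238965 -0.59439198 -2.5877065 ]
```

View pics/s1.png

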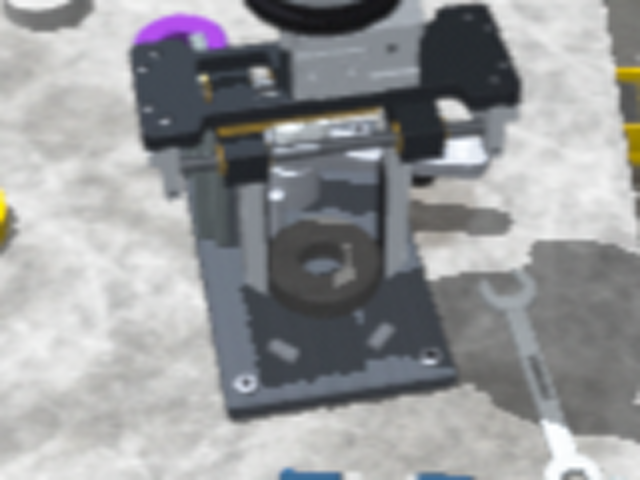

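The side view shows the ring held level at crop (325,265), above the nest. The lugs are visible below it and the fingers sit along fixture x. I'll lower it now.

send_rows(deltas=[[0.5,0,0.001,0.005,0,0,0],[0.5,0,0,0.005,0,0,0],[0.5,0,0,0.005,0,0,0],[0.5,0,0,0.004,0,0,0],[0.5,0,0,0.003,0,0,0],[0.5,0,0,0.002,0,0,0],[0.5,0,0,0.002,0,0,0],[0.5,0,0,0,0,0,0],[0.5,0,0,0,0,0,0],[0.5,0,0,0,0,0,0]])

```text
time: 9.25
ee_pos: [0.4933, -0.1367, 0.0159]
ee_rot: [[-0.223, 0.975, 0.0], [0.975, 0.223, 0.0], [-0.0, 0.0, -1.0]]
force: [-1.4, -0.2, 2.7]
gripper_width: 0.0591
grip_force: 30.0
```

send_rows(deltas=[[0.34,0,0,0,0,0,0],[0.3,0,0,0,0,0,0],[0.25,0,0,0,0,0,0],[0.22,0,0,0,0,0,0],[0.22,0,0,-0.005,0,0,0],[0.22,0,0,-0.01,0,0,0],[0.22,0,0,-0.02,0,0,0],[0.22,0,0,-0.03,0,0,0],[0.22,0,0,-0.03,0,0,0],[0.22,0,0,-0.03,0,0,0]])

```text
time: 10.25
ee_pos: [0.4934, -0.1367, 0.1425]
ee_rot: [[-0.223, 0.975, 0.001], [0.975, 0.223, -0.0], [-0.0, 0.001, -1.0]]
force: [1.2, -0.6, 0.3]
gripper_width: 0.0736
grip_force: 0.0
```

Run:
```python
from station import env,capture
from h import *
np.set_printoptions(precision=4,suppress=True)
c=capture('side');w=cloud(c);im=c['image']
N=np.array([.494,-.137])
m=(w[...,2]>.022)&(w[...,2]<.034)&(np.hypot(w[...,0]-N[0],w[...,1]-N[1])<.042)
p=w[m];print(m.sum(),np.percentile(p[:,2],[5,50,95]),p.mean(0))
A=np.c_[p[:,:2],np.ones(len(p))];r=np.linalg.lstsq(A,p[:,2],rcond=None)[0];print('tilt',r)
print(cv2.minEnclosingCircle(p[:,:2].astype(np.float32)))
print(env.read_state()['ee_pos'],env.read_state()['time'])
cv2.imwrite('pics/s2.png',cv2.resize(im[200:320,250:410],None,fx=4,fy=4,interpolation=cv2.INTER_CUBIC))
```

```text
447 [0.0237 0.0272 0.0295] [ 0.4932 -0.1345  0.027 ]
tilt [ 0.0061 -0.0166  0.0218]
((0.4940283000469208, -0.13750751316547394), 0.031206229701638222)
[ 0.4966 -0.138   0.1474] 10.3
```

View pics/s2.png

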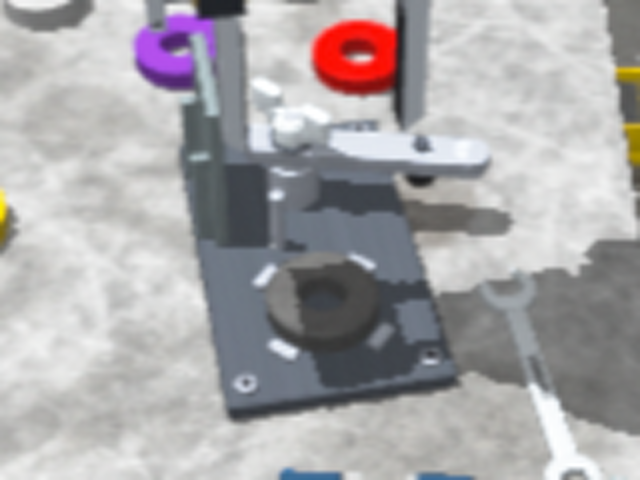

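The ring is seated flat in the nest at crop (323,300), between all four lugs. Its centre is (0.494,-0.1375) and its top is about 27 mm high. Next I'll measure the strap axis.

Run:
```python
from h import *
from station import env
np.set_printoptions(precision=4,suppress=True)
for n in('top','side'):
    w=cloud(dict(np.load(n+'0.npz')))
    d=w[...,:2]-[.514,-.225]
    m=(w[...,2]>.048)&(w[...,2]<.06)&(np.abs(d[...,1])<.025)&(d[...,0]<-.035)&(d[...,0]>-.1)
    p=d[m];k=np.polyfit(p[:,0],p[:,1],1);print(n,len(p),k,np.degrees(np.arctan(k[0])),w[m][:,2].mean())
print(env.read_state()['ee_pos'])
```

```text
top 279 [-0.0659  0.    ] -3.768028127236746 0.0542724242842155
side 244 [-0.0783  0.001 ] -4.47606723925708 0.05355932641528462
[ 0.4966 -0.138   0.1474]
```

send_rows(deltas=[[0.5,-0.0082,-0.0102,0,0,0,0],[0.5,-0.0082,-0.0102,0,0,0,0],[0.5,-0.0082,-0.0102,0,0,0,0],[0.5,-0.0082,-0.0102,0,0,0,0],[0.5,-0.0082,-0.0102,0,0,0,0],[0.5,-0.0082,-0.0102,0,0,0,0],[0.5,-0.0082,-0.0102,0,0,0,0],[0.5,-0.0082,-0.0102,0,0,0,0],[0.5,0,0,0,0,0,0],[0.5,0,0,0,0,0,0]], grip_force=15)

```text
time: 11.3
ee_pos: [0.4284, -0.2191, 0.1405]
ee_rot: [[-0.222, 0.975, 0.0], [0.975, 0.222, 0.0], [0.0, 0.001, -1.0]]
force: [-0.3, 0.3, 1.3]
gripper_width: 0.047
grip_force: 0.0
```

send_rows(deltas=[[0.5,0,0,0,0,0,-0.128],[0.5,0,0,0,0,0,-0.128],[0.5,0,0,0,0,0,-0.128],[0.5,0,0,0,0,0,-0.128],[0.5,0,0,0,0,0,-0.128],[0.5,0,0,0,0,0,-0.128],[0.5,0,0,0,0,0,-0.128],[0.5,0,0,0,0,0,-0.128],[0.5,0,0,0,0,0,-0.128],[0.5,0,0,0,0,0,-0.128]])

```text
time: 12.3
ee_pos: [0.429, -0.2183, 0.1405]
ee_rot: [[-0.998, 0.06, 0.0], [0.06, 0.998, 0.0], [-0.0, 0.0, -1.0]]
force: [-0.1, 1.4, -0.4]
gripper_width: 0.0466
grip_force: 0.0
```

send_rows(deltas=[[0.5,0,0,0.01,0,0,0],[0.5,0,0,0.01,0,0,0],[0.5,0,0,0.01,0,0,0],[0.5,0,0,0.01,0,0,0],[0.5,0,0,0.01,0,0,0],[0.5,0,0,0.01,0,0,0],[0.5,0,0,0.01,0,0,0],[0.5,0,0,0,0,0,0],[0.5,0,0,0,0,0,0],[0.5,0,0,0,0,0,0]])

```text
time: 13.3
ee_pos: [0.4289, -0.2191, 0.0708]
ee_rot: [[-0.998, 0.066, 0.001], [0.066, 0.998, -0.0], [-0.001, -0.0, -1.0]]
force: [0.3, 0.3, -0.5]
gripper_width: 0.0473
grip_force: 0.0
```

send_rows(deltas=[[0.5,0,0,0.01,0,0,0],[0.5,0,0,0.01,0,0,0],[0.5,0,0,0.008,0,0,0],[0.5,0,0,0.004,0,0,0],[0.65,0,0,0,0,0,0],[0.72,0,0,0,0,0,0],[0.8,0,0,0,0,0,0],[0.8,0,0,0,0,0,0],[0.8,0,0,0,0,0,0],[0.8,0,0,0,0,0,0]])

```text
time: 14.3
ee_pos: [0.4287, -0.2195, 0.0387]
ee_rot: [[-0.998, 0.066, 0.001], [0.066, 0.998, -0.001], [-0.001, -0.001, -1.0]]
force: [-0.2, -2.3, -0.4]
gripper_width: 0.0219
grip_force: 15.0
```

send_rows(deltas=[[0.8,-0.0004,0.0085,0,0,0,0.1],[0.8,-0.0004,0.0085,0,0,0,0.1],[0.8,-0.0004,0.0085,0,0,0,0.1],[0.8,-0.0004,0.0085,0,0,0,0.1],[0.8,-0.0004,0.0085,0,0,0,0.1],[0.8,-0.0004,0.0085,0,0,0,0.1],[0.8,-0.0004,0.0085,0,0,0,0.1],[0.8,-0.0004,0.0085,0,0,0,0.1],[0.8,-0.0004,0.0085,0,0,0,0.1],[0.8,-0.0004,0.0085,0,0,0,0.1]])

```text
time: 15.3
ee_pos: [0.473, -0.1511, 0.0388]
ee_rot: [[-0.481, 0.876, 0.001], [0.876, 0.481, -0.003], [-0.003, -0.0, -1.0]]
force: [0.1, -5.2, -0.9]
gripper_width: 0.0217
grip_force: 15.0
```

send_rows(deltas=[[0.8,-0.0001,0.0043,0,0,0,0.05],[0.8,-0.0001,0.0043,0,0,0,0.05],[0.8,-0.0001,0.0043,0,0,0,0.05],[0.8,-0.0001,0.0043,0,0,0,0.05],[0.8,0,0.0026,0,0,0,0.03],[0.8,0,0.0026,0,0,0,0.03],[0.8,0,0.0017,0,0,0,0.02],[0.8,0,0.0009,0,0,0,0.01],[0.8,0,0,0,0,0,0],[0.8,0,0,0,0,0,0]])

```text
time: 16.3
ee_pos: [0.4953, -0.1427, 0.0386]
ee_rot: [[-0.215, 0.977, -0.0], [0.977, 0.215, -0.003], [-0.003, -0.001, -1.0]]
force: [-1.2, -5.2, -0.0]
gripper_width: 0.0218
grip_force: 15.0
```

send_rows(deltas=[[0.8,0,0.001,0,0,0,0.01],[0.8,0,0.001,0,0,0,0.01],[0.8,0,0,0,0,0,0],[0.8,0,0,0,0,0,0],[0.8,0,0,0,0,0,0],[0.8,0,0,0,0,0,0],[0.8,0,0,0,0,0,0],[0.8,0,0,0,0,0,0],[0.8,0,0,0,0,0,0],[0.8,0,0,0,0,0,0]])

```text
time: 17.3
ee_pos: [0.4963, -0.1424, 0.0385]
ee_rot: [[-0.197, 0.98, -0.002], [0.98, 0.197, -0.004], [-0.003, -0.003, -1.0]]
force: [-3.2, -7.7, -0.3]
gripper_width: 0.022
grip_force: 15.1
```

send_rows(deltas=[[0.8,0,0.001,0,0,0,0],[0.8,0,0.001,0,0,0,0],[0.8,0,0.001,0,0,0,0],[0.8,0,0,0,0,0,0],[0.8,0,0,0,0,0,0],[0.8,0,0,0,0,0,0],[0.8,0,0,0,0,0,0],[0.8,0,0,0,0,0,0],[0.8,0,0,0,0,0,0],[0.8,0,0,0,0,0,0]])

```text
time: 18.3
ee_pos: [0.4969, -0.1422, 0.0382]
ee_rot: [[-0.197, 0.98, -0.006], [0.98, 0.197, -0.004], [-0.003, -0.007, -1.0]]
force: [-7.2, -8.5, 0.8]
gripper_width: 0.0223
grip_force: 15.0
```

send_rows(deltas=[[0.8,0,-0.002,0,0,0,0],[0.7,0,-0.002,0,0,0,0],[0.6,0,0,0,0,0,0],[0.55,0,0,0,0,0,0],[0.5,0,0,0,0,0,0],[0.5,0,0,-0.02,0,0,0],[0.5,0,0,-0.03,0,0,0],[0.5,0,0,-0.03,0,0,0],[0.5,0.01,0,-0.02,0,0,0],[0.5,0.03,0,0,0,0,0]])

```text
time: 19.3
ee_pos: [0.492, -0.1033, 0.1416]
ee_rot: [[-0.191, 0.981, 0.008], [0.981, 0.191, -0.003], [-0.004, 0.007, -1.0]]
force: [1.0, -0.1, -0.1]
gripper_width: 0.0468
grip_force: 0.0
```

send_rows(deltas=[[0.65,0.02,0,0,0,0,0],[0.65,0,0,0,0,0,0],[0.65,0,0,0,0,0,0],[0.65,0,0,0,0,0,0],[0.65,0,0,0,0,0,0],[0.65,0,0,0,0,0,0],[0.65,0,0,0,0,0,0],[0.65,0,0,0,0,0,0],[0.65,0,0,0,0,0,0],[0.65,0,0,0,0,0,0]])

```text
time: 20.3
ee_pos: [0.4847, -0.0819, 0.1385]
ee_rot: [[-0.194, 0.981, 0.0], [0.981, 0.194, 0.0], [0.0, 0.0, -1.0]]
force: [-0.7, 0.3, -0.1]
gripper_width: 0.0325
grip_force: 0.0
```

```bash
cat > nut.py <<'E'
from station import env,capture
from h import *
import sys
np.set_printoptions(precision=4,suppress=True)
S=np.array([.514,-.225])
for n in('top','side'):
    c=capture(n);w=cloud(c);d=w[...,:2]-S;r=np.hypot(d[...,0],d[...,1]);z=w[...,2]
    m=(z>.074)&(z<.091)&(r<.031)
    if m.sum()>5:
        q=d[m];e,v=np.linalg.eigh(q.T@q);print(n,m.sum(),q.mean(0),'wing',np.degrees(np.arctan2(v[1,1],v[0,1])),'zmax',np.percentile(z[m],90))
    f=d@[np.cos(np.radians(102.9)),np.sin(np.radians(102.9))]
    m=(z>.038)&(z<.06)&(f>.035)&(f<.1)&(r<.11)&(np.abs(d@[-np.sin(np.radians(102.9)),np.cos(np.radians(102.9))])<.022)
    if m.sum()>20:
        a=np.degrees(np.arctan2(d[m][:,1],d[m][:,0]));print(n,'strap',m.sum(),np.median(a),'z',np.median(z[m]))
    k=np.round(proj(c,[.51,-.19,.05])[0]).astype(int)
    cv2.imwrite(f'pics/{sys.argv[1]}_{n}.png',cv2.resize(c['image'][k[1]-45:k[1]+45,k[0]-55:k[0]+55],None,fx=5,fy=5,interpolation=cv2.INTER_CUBIC))
s=env.read_state();print(s['time'],s['ee_pos'],s['joint_positions'])
E
python3 nut.py n1
```

```text
top 62 [0.0002 0.0004] wing 69.30947775990956 zmax 0.08565246495179817
top strap 283 102.64629959745812 z 0.05420156914189485
side 10 [-0.0037 -0.005 ] wing 61.293022873587745 zmax 0.08176753812250506
side strap 204 104.22320606863684 z 0.053764857435240995
20.4 [ 0.4847 -0.0818  0.1385] [-17.7052  11.5046 102.2706   0.009   66.2208 -28.8813]
```

View pics/n1_side.png

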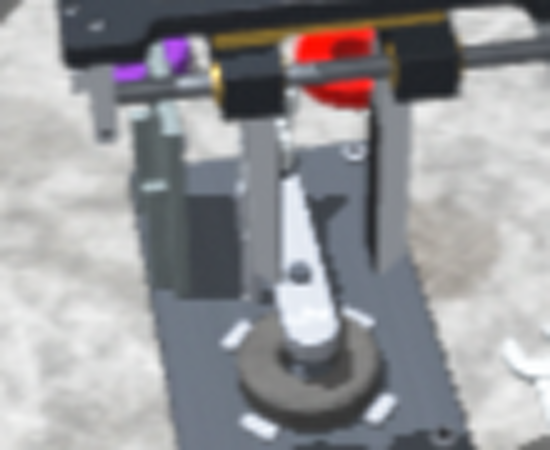

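The strap is home over the ring, with toe at crop (318,340), axis about 103° and resting against its stop. The wings are at 69°/249°. I'll pinch the wing at 249°, on the side away from the plate, and turn clockwise.

send_rows(deltas=[[0.68,-0.0204,-0.0012,0,0,0,0],[0.68,-0.0204,-0.0012,0,0,0,0],[0.68,-0.0204,-0.0012,0,0,0,0],[0.68,-0.0204,-0.0012,0,0,0,0],[0.68,-0.0204,-0.0012,0,0,0,0],[0.68,-0.0204,-0.0012,0,0,0,0],[0.68,-0.0204,-0.0012,0,0,0,0],[0.68,-0.0204,-0.0012,0,0,0,0],[0.68,0,0,0,0,0,0],[0.68,0,0,0,0,0,0]], grip_force=20)

```text
time: 21.4
ee_pos: [0.5066, -0.2438, 0.1382]
ee_rot: [[-0.193, 0.981, -0.001], [0.981, 0.193, 0.001], [0.001, -0.0, -1.0]]
force: [0.1, -0.1, 0.2]
gripper_width: 0.0301
grip_force: 0.0
```

send_rows(deltas=[[0.68,0,0,0,0,0,0.111],[0.68,0,0,0,0,0,0.111],[0.68,0,0,0,0,0,0.111],[0.68,0,0,0,0,0,0.111],[0.68,0,0,0,0,0,0.111],[0.68,0,0,0.01,0,0,0],[0.68,0,0,0.01,0,0,0],[0.68,0,0,0.01,0,0,0],[0.68,0,0,0.01,0,0,0],[0.68,0,0,0,0,0,0]])

```text
time: 22.4
ee_pos: [0.5056, -0.243, 0.0964]
ee_rot: [[0.352, 0.936, -0.003], [0.936, -0.352, 0.002], [0.001, -0.004, -1.0]]
force: [-0.9, 0.7, -1.2]
gripper_width: 0.0303
grip_force: 0.0
```

send_rows(deltas=[[0.68,0,0,0.01,0,0,0],[0.68,0,0,0.01,0,0,0],[0.68,0,0,0.007,0,0,0],[0.68,0,0,0,0,0,0],[0.78,0,0,0,0,0,0],[0.85,0,0,0,0,0,0],[0.92,0,0,0,0,0,0],[1.0,0,0,0,0,0,0],[1.0,0,0,0,0,0,0],[1.0,0,0,0,0,0,0]])

```text
time: 23.4
ee_pos: [0.507, -0.2439, 0.0718]
ee_rot: [[0.352, 0.936, 0.0], [0.936, -0.352, -0.0], [-0.0, 0.001, -1.0]]
force: [-1.2, -0.5, 2.1]
gripper_width: 0.0079
grip_force: 20.0
```

send_rows(deltas=[[1.0,0.00013,-0.0023,0.00018,0,0,0.115],[1.0,0.00013,-0.0023,0.00018,0,0,0.115],[1.0,0.00013,-0.0023,0.00018,0,0,0.115],[1.0,0.00013,-0.0023,0.00018,0,0,0.115],[1.0,0.00013,-0.0023,0.00018,0,0,0.115],[1.0,0.00013,-0.0023,0.00018,0,0,0.115],[1.0,0.00013,-0.0023,0.00018,0,0,0.115],[1.0,0.00013,-0.0023,0.00018,0,0,0.115],[1.0,0.00013,-0.0023,0.00018,0,0,0.115],[1.0,0.00013,-0.0023,0.00018,0,0,0.115]])

```text
time: 24.4
ee_pos: [0.4945, -0.2271, 0.07]
ee_rot: [[0.998, 0.056, 0.001], [0.056, -0.998, -0.002], [0.001, 0.002, -1.0]]
force: [-0.7, -2.2, 0.5]
gripper_width: 0.0082
grip_force: 20.0
```

send_rows(deltas=[[1.0,0.00013,-0.0023,0.00018,0,0,0.115],[1.0,0.00013,-0.0023,0.00018,0,0,0.115],[1.0,0.00013,-0.0023,0.00018,0,0,0.115],[1.0,0.00013,-0.0023,0.00018,0,0,0.115],[1.0,0.00013,-0.0023,0.00018,0,0,0.115],[1.0,0.00013,-0.0023,0.00018,0,0,0.115],[1.0,0.00013,-0.0023,0.00018,0,0,0.115],[1.0,0.00013,-0.0023,0.00018,0,0,0.115],[1.0,0.00013,-0.0023,0.00018,0,0,0.115],[1.0,0,0,0,0,0,0]])

```text
time: 25.4
ee_pos: [0.503, -0.21, 0.0683]
ee_rot: [[0.563, -0.827, 0.001], [-0.827, -0.563, -0.003], [0.003, 0.001, -1.0]]
force: [-0.8, -5.0, 0.7]
gripper_width: 0.0077
grip_force: 20.0
```

send_rows(deltas=[[0.9,0,0,0,0,0,0],[0.8,0,0,0,0,0,0],[0.75,0,0,0,0,0,0],[0.75,0,0,0,0,0,0],[0.75,0,0,-0.01,0,0,0],[0.75,0,0,-0.02,0,0,0],[0.75,0,0,-0.02,0,0,0],[0.75,0.013,0,0,0,0,0],[0.75,0.013,0,0,0,0,0],[0.75,0.013,0,0,0,0,0]])

```text
time: 26.4
ee_pos: [0.525, -0.2417, 0.1173]
ee_rot: [[0.562, -0.827, -0.001], [-0.827, -0.562, 0.0], [-0.001, 0.0, -1.0]]
force: [0.9, -0.3, -0.4]
gripper_width: 0.023
grip_force: 0.0
```

send_rows(deltas=[[0.75,0,0,0,0,0,-0.131],[0.75,0,0,0,0,0,-0.131],[0.75,0,0,0,0,0,-0.131],[0.75,0,0,0,0,0,-0.131],[0.75,0,0,0,0,0,-0.131],[0.75,0,0,0,0,0,-0.131],[0.75,0,0,0,0,0,-0.131],[0.75,0,0,0,0,0,-0.131],[0.75,0,0,0,0,0,-0.131],[0.75,0,0,0,0,0,-0.131]])

```text
time: 27.4
ee_pos: [0.5245, -0.2415, 0.1165]
ee_rot: [[0.943, 0.334, -0.002], [0.334, -0.943, 0.001], [-0.001, -0.002, -1.0]]
force: [-0.7, -0.2, -0.3]
gripper_width: 0.0236
grip_force: 0.0
```

send_rows(deltas=[[0.75,0,0,0,0,0,-0.131],[0.75,0,0,0,0,0,-0.131],[0.75,0,0,0,0,0,-0.131],[0.75,0,0,0,0,0,-0.131],[0.75,0,0,0,0,0,-0.131],[0.75,0,0,0,0,0,-0.131],[0.75,0,0,0,0,0,-0.131],[0.75,0,0,0,0,0,-0.131],[0.75,0,0,0,0,0,-0.131],[0.75,0,0,0,0,0,-0.131]])

```text
time: 28.4
ee_pos: [0.5245, -0.2414, 0.1165]
ee_rot: [[-0.08, 0.997, -0.002], [0.997, 0.08, 0.001], [0.001, -0.002, -1.0]]
force: [0.5, 0.7, -0.3]
gripper_width: 0.0233
grip_force: 0.0
```

send_rows(deltas=[[0.75,0,0,0,0,0,-0.131],[0.75,0,0,0,0,0,-0.131],[0.75,0,0,0,0,0,-0.131],[0.75,0,0,0,0,0,-0.128],[0.75,0,0,0,0,0,0],[0.75,0,0,0,0,0,0],[0.75,0,0,0,0,0,0],[0.75,0,0,0,0,0,0],[0.75,0,0,0,0,0,0],[0.75,0,0,0,0,0,0]])

```text
time: 29.4
ee_pos: [0.5246, -0.2407, 0.1181]
ee_rot: [[-0.561, 0.828, 0.0], [0.828, 0.561, 0.0], [-0.0, 0.0, -1.0]]
force: [-0.8, -0.0, 0.9]
gripper_width: 0.0236
grip_force: 0.0
```

```bash
python3 nut.py n2
```

```text
top strap 239 102.35354720793647 z 0.05071448060392469
side 55 [-0.0003  0.0008] wing 123.83368766556944 zmax 0.08094714544210004
side strap 264 101.57765161941867 z 0.05032294726619421
29.5 [ 0.5246 -0.2407  0.1181] [-31.559   19.4838  93.8105   0.0062  66.6969 -65.7007]
```

send_rows(deltas=[[0.75,0,0,0.01,0,0,0],[0.75,0,0,0.01,0,0,0],[0.75,0,0,0.01,0,0,0],[0.75,0,0,0.01,0,0,0],[0.75,0,0,0.008,0,0,0],[0.85,0,0,0,0,0,0],[0.92,0,0,0,0,0,0],[1.0,0,0,0,0,0,0],[1.0,0,0,0,0,0,0],[1.0,0,0,0,0,0,0]])

```text
time: 30.5
ee_pos: [0.5242, -0.2411, 0.07]
ee_rot: [[-0.562, 0.827, -0.001], [0.827, 0.562, -0.001], [-0.0, -0.001, -1.0]]
force: [-1.1, -3.5, -2.8]
gripper_width: 0.0079
grip_force: 20.0
```

send_rows(deltas=[[1.0,0.0001,-0.0016,0.00013,0,0,0.08],[1.0,0.0001,-0.0016,0.00013,0,0,0.08],[1.0,0.0001,-0.0016,0.00013,0,0,0.08],[1.0,0.0001,-0.0016,0.00013,0,0,0.08],[1.0,0.0001,-0.0016,0.00013,0,0,0.08],[1.0,0.0001,-0.0016,0.00013,0,0,0.08],[1.0,0.0001,-0.0016,0.00013,0,0,0.08],[1.0,0.0001,-0.0016,0.00013,0,0,0.08],[1.0,0.0001,-0.0016,0.00013,0,0,0.08],[1.0,0.0001,-0.0016,0.00013,0,0,0.08]])

```text
time: 31.5
ee_pos: [0.51, -0.2441, 0.0688]
ee_rot: [[0.206, 0.979, 0.002], [0.979, -0.206, -0.001], [-0.001, 0.002, -1.0]]
force: [1.1, -2.4, -4.1]
gripper_width: 0.0075
grip_force: 20.0
```

Run:
```python
from station import env
s=env.read_state();print(s['torque'],s['force'],s['ee_pos'])
```

```text
[-0.46292622 -0.12519454  0.00748294] [ 1.08490107 -2.37060441 -4.12910125] [ 0.51002253 -0.24408893  0.06881704]
```

send_rows(deltas=[[1.0,0,-0.0008,6e-05,0,0,0.04],[1.0,0,-0.0008,6e-05,0,0,0.04],[1.0,0,-0.0008,6e-05,0,0,0.04],[1.0,0,-0.0008,6e-05,0,0,0.04],[1.0,0,-0.0008,6e-05,0,0,0.04],[1.0,0,-0.0008,6e-05,0,0,0.04],[1.0,0,0,0,0,0,0],[1.0,0,0,0,0,0,0],[1.0,0,0,0,0,0,0],[1.0,0,0,0,0,0,0]])

```text
time: 32.5
ee_pos: [0.5061, -0.2429, 0.0686]
ee_rot: [[0.429, 0.903, 0.003], [0.903, -0.429, -0.002], [-0.0, 0.003, -1.0]]
force: [4.2, -3.8, -7.0]
gripper_width: 0.0079
grip_force: 20.1
```

Run:
```python
from station import env
s=env.read_state();print(s['torque'],s['force'],s['ee_pos'])
```

```text
[-0.7040211  -0.79613795  0.22262989] [ 4.21993506 -3.84936706 -7.03113397] [ 0.50612713 -0.24288256  0.06856774]
```

send_rows(deltas=[[1.0,0,-0.0008,0.0001,0,0,0.04],[1.0,0,-0.0008,0.0001,0,0,0.04],[1.0,0,-0.0008,0.0001,0,0,0.04],[1.0,0,0,0,0,0,0],[1.0,0,0,0,0,0,0],[1.0,0,0,0,0,0,0],[1.0,0,0,0,0,0,0],[1.0,0,0,0,0,0,0],[1.0,0,0,0,0,0,0],[1.0,0,0,0,0,0,0]])

```text
time: 33.5
ee_pos: [0.5058, -0.2426, 0.0687]
ee_rot: [[0.534, 0.846, 0.007], [0.846, -0.534, -0.003], [0.001, 0.007, -1.0]]
force: [7.2, -3.1, -7.1]
gripper_width: 0.0088
grip_force: 21.7
```

Run:
```python
from station import env
s=env.read_state();print(s['torque'],s['force'],s['ee_pos'])
```

```text
[-0.77653751 -1.19022778  0.35136042] [ 7.18491842 -3.10942154 -7.11379897] [ 0.50582734 -0.24255866  0.06868247]
```

send_rows(deltas=[[1.0,0,-0.001,0,0,0,0],[1.0,0,-0.001,0,0,0,0],[1.0,0,-0.001,0,0,0,0],[1.0,0,0,0,0,0,0],[1.0,0,0,0,0,0,0],[1.0,0,0,0,0,0,0],[1.0,0,0,0,0,0,0],[1.0,0,0,0,0,0,0],[1.0,0,0,0,0,0,0],[1.0,0,0,0,0,0,0]], grip_force=30)

```text
time: 34.5
ee_pos: [0.5055, -0.2423, 0.0689]
ee_rot: [[0.534, 0.846, 0.011], [0.846, -0.534, -0.006], [0.001, 0.012, -1.0]]
force: [9.9, -5.9, -11.2]
gripper_width: 0.0086
grip_force: 31.5
```

Run:
```python
from station import env
s=env.read_state();print(s['torque'],s['force'],s['ee_pos'])
```

```text
[-1.17555814 -2.0008206   0.490455  ] [  9.90065626  -5.85825281 -11.2214406 ] [ 0.50552423 -0.24231849  0.06885239]
```

The nut is at its hard stop: the tool moved 0.4 mm for 3 mm commanded at about 11 N. I'll relax, release and retreat.

send_rows(deltas=[[1.0,0,0.0015,0,0,0,-0.03],[1.0,0,0.0015,0,0,0,-0.03],[0.9,0,0,0,0,0,0],[0.8,0,0,0,0,0,0],[0.75,0,0,0,0,0,0],[0.75,0,0,0,0,0,0],[0.75,0,0,-0.01,0,0,0],[0.75,0,0,-0.02,0,0,0],[0.75,0,0,-0.03,0,0,0],[0.75,0,0,-0.03,0,0,0]])

```text
time: 35.5
ee_pos: [0.5018, -0.2403, 0.1595]
ee_rot: [[0.483, 0.876, -0.001], [0.876, -0.483, 0.001], [0.0, -0.001, -1.0]]
force: [-0.4, -0.5, 0.0]
gripper_width: 0.0235
grip_force: 0.0
```

send_rows(deltas=[[0.75,-0.03,0,-0.02,0,0,0],[0.75,-0.04,0,0,0,0,0],[0.75,-0.04,0,0,0,0,0],[0.75,-0.04,0,0,0,0,0],[0.75,-0.04,0,0,0,0,0],[0.75,-0.03,0,0,0,0,0],[0.75,0,0,0,0,0,0],[0.75,0,0,0,0,0,0],[0.75,0,0,0,0,0,0],[0.75,0,0,0,0,0,0]])

```text
time: 36.5
ee_pos: [0.3969, -0.4321, 0.1783]
ee_rot: [[0.482, 0.876, 0.0], [0.876, -0.482, 0.001], [0.001, -0.0, -1.0]]
force: [0.3, 0.5, 0.0]
gripper_width: 0.0237
grip_force: 0.0
```

```bash
python3 nut.py n3
```

```text
top 54 [-0.0001 -0.0008] wing 67.09278497201375 zmax 0.08013823196754602
top strap 282 102.57446283160675 z 0.049068983106295774
side 46 [-0.0006  0.0012] wing 66.17400651723734 zmax 0.0796927484597682
side strap 265 101.80846456664555 z 0.04910513567909571
36.6 [ 0.3969 -0.4324  0.1783] [-54.2549  17.7519  87.3362   0.0184  74.9193 -25.4768]
```

View pics/n3_side.png

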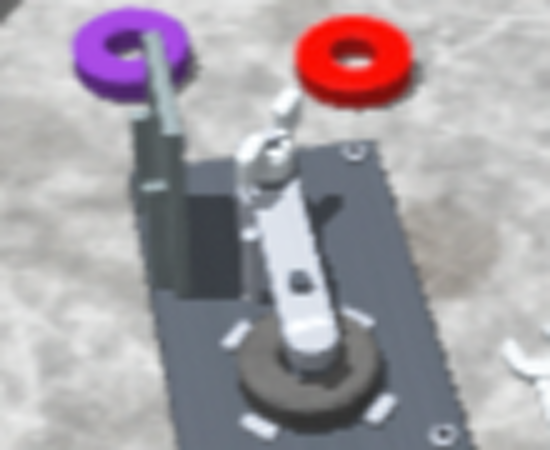

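The side view shows the ring seated at crop (310,370), the strap over it and the pad pressed down. The wings are at about 66.5°, and the strap dropped 5.1 mm, which is 3.2 rad of turn. The unwinding before release may have eased the nut by a degree or so. I'll give it one short re-tightening arc and release without unwinding.

send_rows(deltas=[[0.75,0.0273,0.0006,0,0,0,0],[0.75,0.0273,0.0006,0,0,0,0],[0.75,0.0273,0.0006,0,0,0,0],[0.75,0.0273,0.0006,0,0,0,0],[0.75,0.0273,0.0006,0,0,0,0],[0.75,0.0273,0.0006,0,0,0,0],[0.75,0.0273,0.0006,0,0,0,0],[0.75,0.027,0.0003,0,0,0,0],[0.75,0,0,0,0,0,-0.06],[0.75,0,0,0,0,0,0]], grip_force=20)

```text
time: 37.6
ee_pos: [0.506, -0.2432, 0.1782]
ee_rot: [[0.427, 0.904, -0.0], [0.904, -0.427, 0.0], [0.0, -0.0, -1.0]]
force: [-0.8, 0.1, -0.3]
gripper_width: 0.0237
grip_force: 0.0
```

send_rows(deltas=[[0.75,0,0,0.01,0,0,0],[0.75,0,0,0.015,0,0,0],[0.75,0,0,0.015,0,0,0],[0.75,0,0,0.015,0,0,0],[0.75,0,0,0.015,0,0,0],[0.75,0,0,0.01,0,0,0],[0.75,0,0,0,0,0,0],[0.75,0,0,0,0,0,0],[0.75,0,0,0,0,0,0],[0.75,0,0,0,0,0,0]])

```text
time: 38.6
ee_pos: [0.506, -0.245, 0.0988]
ee_rot: [[0.43, 0.903, 0.001], [0.903, -0.43, -0.001], [-0.0, 0.002, -1.0]]
force: [-0.4, 0.6, -0.4]
gripper_width: 0.0238
grip_force: 0.0
```

send_rows(deltas=[[0.75,0,0,0.01,0,0,0],[0.75,0,0,0.01,0,0,0],[0.75,0,0,0.01,0,0,0],[0.75,0,0,0,0,0,0],[0.85,0,0,0,0,0,0],[0.92,0,0,0,0,0,0],[1.0,0,0,0,0,0,0],[1.0,0,0,0,0,0,0],[1.0,0,0,0,0,0,0],[1.0,0,0,0,0,0,0]])

```text
time: 39.6
ee_pos: [0.5056, -0.2448, 0.0683]
ee_rot: [[0.429, 0.903, 0.0], [0.903, -0.429, -0.0], [-0.0, 0.0, -1.0]]
force: [0.0, 0.7, -0.5]
gripper_width: 0.0078
grip_force: 20.0
```

send_rows(deltas=[[1.0,0,-0.001,0,0,0,0.02],[1.0,0,-0.001,0,0,0,0.02],[1.0,0,-0.001,0,0,0,0.02],[1.0,0,-0.001,0,0,0,0],[1.0,0,0,0,0,0,0],[1.0,0,0,0,0,0,0],[1.0,0,0,0,0,0,0],[1.0,0,0,0,0,0,0],[1.0,0,0,0,0,0,0],[1.0,0,0,0,0,0,0]])

```text
time: 40.6
ee_pos: [0.5051, -0.2445, 0.0685]
ee_rot: [[0.484, 0.875, 0.006], [0.875, -0.484, -0.003], [0.0, 0.007, -1.0]]
force: [6.7, -2.8, -3.9]
gripper_width: 0.0081
grip_force: 20.3
```

send_rows(deltas=[[0.9,0,0,0,0,0,0],[0.8,0,0,0,0,0,0],[0.72,0,0.002,0,0,0,0],[0.72,0,0.002,0,0,0,0],[0.72,0,0,0,0,0,0],[0.72,0,0,-0.01,0,0,0],[0.72,0,0,-0.02,0,0,0],[0.72,0,0,-0.03,0,0,0],[0.72,0,0,-0.03,0,0,0],[0.72,0,0,-0.02,0,0,0]])

```text
time: 41.6
ee_pos: [0.506, -0.2452, 0.1811]
ee_rot: [[0.483, 0.876, 0.002], [0.876, -0.483, -0.002], [-0.0, 0.003, -1.0]]
force: [0.2, -0.1, -0.0]
gripper_width: 0.0263
grip_force: 0.0
```

send_rows(deltas=[[0.72,-0.03,0,0,0,0,0],[0.72,-0.04,0,0,0,0,0],[0.72,-0.04,0,0,0,0,0],[0.72,-0.04,0,0,0,0,0],[0.72,-0.04,0,0,0,0,0],[0.72,-0.03,0,0,0,0,0],[0.72,0,0,0,0,0,0],[0.72,0,0,0,0,0,0],[0.72,0,0,0,0,0,0],[0.72,0,0,0,0,0,0]])

```text
time: 42.6
ee_pos: [0.3999, -0.4362, 0.1783]
ee_rot: [[0.482, 0.876, 0.0], [0.876, -0.482, 0.0], [0.001, 0.0, -1.0]]
force: [-0.2, 1.3, -0.3]
gripper_width: 0.0263
grip_force: 0.0
```

```bash
python3 nut.py n4
```

```text
top 55 [ 0.0002 -0.0003] wing 66.67188713993569 zmax 0.08007245175207359
top strap 282 102.78043965935073 z 0.04958095022370851
side 48 [-0.0001  0.0023] wing 66.6912976844367 zmax 0.07945096885777393
side strap 268 101.76443633695928 z 0.048886147107742035
42.7 [ 0.3999 -0.4364  0.1783] [-54.2448  18.1662  86.7139   0.016   75.1213 -25.4615]
```

View pics/n4_top.png

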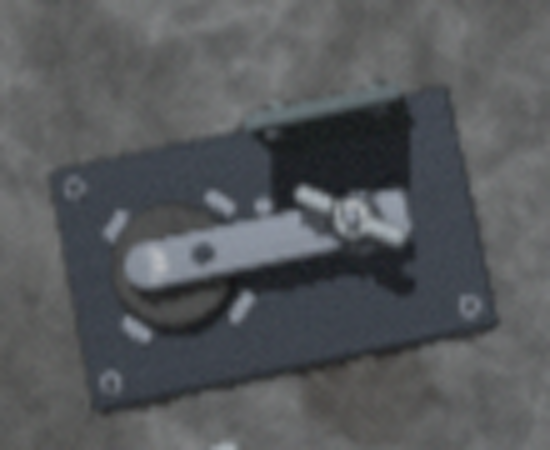

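The top view shows the ring at crop (178,268) between its lugs, with the strap home over it. The nut at (352,215) is unchanged by the extra push (66.7°), so it is at its stop. The arm is clear, so I'm handing in.

```bash
python3 -c "
from station import env
print(env.close_job())"
```

```text
the job is handed in; nothing more can be done
None
```

The small die ring is clamped: seated flat in the nest, strap swung home against its stop, wing nut turned clockwise to its hard stop, and the job was handed in at about 43 s with the robot clear; the hand-in gave no verdict, and I took no final picture of the larger ring, spanner and tape, though no move went to them.

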